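Slide the stray candlestick back into its stock lane

TASK

The candlestick left out on the bench belongs in the rack lane where the other candlestick like it stands. Without picking it up, push it low down, by its heavy foot and never by the stem, so that it slides upright across the bench and into that lane until its foot comes up against the foot of the other one. Do not rock it over, leave all the other stock where it is, and take your hand away at the end.

Things in the scene. Friction and masses are not known exactly. Their poses are not given: they have to be found in the camera images.
- stick: stray candlestick alone on the bench before the rack: black steel, round, 280 mm tall, 0.45 to 0.66 kg. Foot: disc 88 mm in diameter with an upright rim 24 mm high, then sloping in to 24 mm across at 50 mm height. Origin at the centre of its underside, z up. Friction with the bench 0.5 to 0.7: it stops at once when no longer pushed, and tips if pushed above about 60 mm
- stem: everything of the stray candlestick above 50 mm, fixed to its foot: a stem 16 to 18 mm thick, a 30 mm knob at 150 mm height and a candle cup 34 mm across and 252 to 280 mm high at the top. Same origin and axes as stick (underside of the foot). Not to be pushed: lean the hand back, away from it, so that the fingertips lead
- twin: the other candlestick, the same in every way, standing at the back of one of the three lanes, its foot 3 to 12 mm short of the back beam. Origin at the centre of its underside. Pushed lightly it slides back to the beam
- rack: orange back beam 70 mm high with four steel wire dividers (8 mm thick, 52 high) making three lanes, open to the robot, floored by the bench. Origin on the bench, mid middle lane; x points into the lanes, y left along the beam. Beam face at x = 90 mm, dividers from x = -90 to 90, centred at y = -172.5, -57.5, 57.5, 172.5 mm: lanes centred at y = -115, 0, 115, each 107 wide. Fixed
- can: upright aerosol can of stove paint, 66 mm in diameter, 233 mm tall, in a lane of its own. Origin at the centre of its underside. To be left alone
- carton: tall cardboard box 70 x 70 x 240 mm standing in a lane of its own. Origin at the centre of its underside. To be left alone
- tape: roll of packing tape lying flat on the bench to the left, 98 mm in diameter, 48 mm high. Origin at the centre of its underside. To be left alone

How it is judged (in metres and radians):
At the end, for the whole second after the job is handed in: The stray candlestick stands upright and still on the bench inside the lane, its foot touching or at most 10 mm short of the foot of the other candlestick, which stands upright within 20 mm of where it was (horizontal distance between stick and twin below 0.098 m and angle between each of stick, twin's own z axis and vertical below 0.04 rad and height (world z) of stick below 0.004 m and distance of twin from where it was at the start of the episode below 0.02 m and x of stick in the frame of rack above -0.075 m and linear speed of each of stick, twin below 0.01 m/s).
It fails at once if the stray candlestick is lifted off the bench (more than 10 mm) (height (world z) of stick above 0.01 m).
It fails at once if the stray candlestick rocks or tips (more than 0.15 rad) (angle between stick's own z axis and vertical above 0.15 rad).
It fails at once if the hand pushes the stray candlestick by its stem (more than 2 N above 50 mm height) (contact force between any of the fingers, the arm and stem above 2 N).
It fails at once if the other candlestick is tipped (more than 0.15 rad) or shoved more than 20 mm (angle between twin's own z axis and vertical above 0.15 rad or distance of twin from where it was at the start of the episode above 0.02 m).
It fails at once if the can, the carton or the tape is moved (more than 15 mm) or tipped (more than 0.15 rad) (distance of any of can, carton, tape from where it was at the start of the episode above 0.015 m or angle between any of can, carton's own z axis and vertical above 0.15 rad).
It also fails if it takes over 64 s, if anything falls off the work surface, if the arm or the gripper's body presses on something with over 40 N, if the wrist force passes 120 N, or if a joint passes its speed limit or range.

ROBOT

A 6-joint arm with a two-finger parallel gripper is mounted at the origin on the work surface. World frame = base frame: x ahead of the robot, y to its left, z up, the work surface at z = 0. Lengths are in m, angles in degrees, forces in N, time in s.
With the tool pointing down it reaches from about 0.4 to 0.825 m from the base axis. Payload 7 kg.
Tool frame: the origin (TCP) lies midway between the tips of the shut fingers; the grasp point (between the pads) lies 19 mm behind it; z points along the fingers, y is the line along which they close (so a half turn about z gives the same grasp; the last joint's range is limited). The gripper opens to 88 mm and grips with 3 to 60 N. Pads are 19 mm wide; open, the fingers measure 130 mm over their backs; the gripper's body (78 mm by 193 mm) begins 47 mm behind the grasp point.
Start: joints at [-59.124, 20.546, 0.682, 0, -70.136, -16.507], TCP at [0.167, -0.654, 0.227] pointing down, gripper open.
Joint ranges: [-176.03, 176.03], [-82.01, 121.73], [-58.28, 71.71], [-173.87, 95.51], [-174.79, -0.11], [-173.66, 173.66]. Speed limits (degrees/s): [136.94, 136.94, 172.46, 180, 180, 180].

INTERFACE

Orientations are given as [roll, pitch, yaw] about the fixed x, y, z axes, in that order (R = Rz(yaw) Ry(pitch) Rx(roll)).
In Python, from plant import ctrl gives the robot as it stands.
- The arm moves only by the tool arm_command, never from a script. Its argument "steps" is a list of rows, each an object with "translation": the shift along the tool's x, y, z in mm, a list of three; "rotation": the turn, a rotation vector about the tool's x, y, z in units of 5 degrees (1.0 is 5 degrees), a list of three; "claw": the finger opening in mm, from 0 to 87.6. In form: [{"translation": [x, y, z], "rotation": [rx, ry, rz], "claw": claw}, ...]. A call has 1 to 5 rows; each row is the pose to reach, as a shift and turn from the pose commanded when the call began, along the tool's axes at that moment; what a row does not reach only later rows make up. A row lasts 1/10 s, in which the tool goes at most 50 mm and 8.59 degrees, less where a joint would pass 70% of its speed; a pose out of reach is approached as far as the arm can. A call with a gripper value outside its range is refused whole. The fingers move at their own pace and stop on an object; the grip force is fixed at half the most. Time passes only in rows, so rows that repeat a pose let the fingers close. It gives the time, the measured TCP pose, the force, the opening and the grip force at its end, in the units of the state.
- ctrl.get_obs(): the state, without advancing time (a new reading comes with each control period).
- ctrl.snapshot(name): name is "scene" or "top" or "wrist"; returns (picture, depth): 420x560x3 uint8, red, green, blue; 420x560 float32, m along the optical axis (not along the pixel's ray), 0 where there is no reading.
- ctrl.calibration(name): a dict with "vertical_fov" (degrees; the focal length in pixels is half the picture's height over the tangent of half this angle, whatever the lens; pixels are square), "cx", "cy" (the principal point, pixels), "rvec" (rotation vector, rad) and "tvec" (3), from world to camera coordinates, as OpenCV has them; the wrist camera has in their place "hand_eye" (4x4, takes a point from camera to tool coordinates, whose origin is the TCP and whose axes are the flange's). Camera axes: x right, y down, z forward; pixel columns grow to the right and rows downward; lengths in m; the calibration is good to about 2 mm. The wrist camera is an equidistant fisheye: a pixel r from the principal point sees the ray r / f radians off the axis. A picture is of the moment at which its call begins: read the wrist's pose just before it. calibration takes no time and is no camera call.
- ctrl.close_job(): hands the job in; it is judged then, once.
The state is a dict: "clock": time; "joint_pos": joint angles; "qvel": joint speeds; "tau": joint torques, N m; "tool_pos": TCP position; "orientation": TCP orientation; "force": force on the tool from outside, world axes, zero at the start; "moment": the same for the moment, N m; "opening": finger opening in m; "gripper_force": force on a finger pad.
Only numpy, scipy, OpenCV 4.12 (cv2) and the standard library are available. Lean on these libraries where they do the work, as an engineer would, in place of code of your own. Each camera call takes 0.05 s, during which the arm holds its last target. There are 200 camera calls.

## Working session

There is one attempt and no reset: what is moved stays moved. The work goes in short steps, Python scripts to look and compute and a tool call to move; the robot and the scene stay as the last step left them, time stands still between calls to the robot, and variables do not carry over. Pictures are saved under pics/ and viewed, at most 10 in all, crops included, and the job is handed in when it is done.

Besides the shell and the picture viewer there is one more tool, called by a JSON object that holds its "op" and its "data", one argument or row to a line. arm_command: Moves the arm, as the interface text tells. Its arguments: {"type":"object","properties":{"steps":{"type":"array"}},"required":["steps"]}

```bash
mkdir -p pics; cat > h.py <<'E'
import numpy as np, cv2
from plant import ctrl
def cloud(name):
    im,d=ctrl.snapshot(name); c=ctrl.calibration(name)
    f=210/np.tan(np.radians(c['vertical_fov'])/2)
    v,u=np.mgrid[:420,:560]
    P=np.stack([(u-c['cx'])/f*d,(v-c['cy'])/f*d,d],-1)
    R=cv2.Rodrigues(np.array(c['rvec'],float))[0]
    W=(P-np.array(c['tvec']).ravel())@R
    W[d==0]=np.nan
    return im,W
E
python3 - <<'E'
from h import *
for n in('scene','top'):
    im,W=cloud(n); np.save(n,W); cv2.imwrite(f'pics/{n}.png',im[:,:,::-1])
print(ctrl.calibration('top'));print(ctrl.get_obs())
E
```

```text
{'vertical_fov': 51.462434339052585, 'cx': 278.5611947710011, 'cy': 210.4599891605668, 'rvec': array([ 2.13298333, -2.07329303,  0.2382135 ]), 'tvec': array([0.09696526, 0.638051  , 0.65048817])}
{'clock': 0.1, 'joint_pos': array([-5.91249165e+01,  2.05886137e+01,  6.39409298e-01, -1.90520190e-02,
       -7.01381432e+01, -1.65070617e+01]), 'qvel': array([ 0.0670725 , -0.17525017,  0.10420279,  0.09972565, -0.09628253,
        0.06206499]), 'tau': array([-1.22171434e-03, -5.84165025e+01,  2.93753314e+01,  7.01560602e+00,
        1.02121293e-02, -6.74826288e-05]), 'tool_pos': array([ 0.16736804, -0.6534541 ,  0.22570072]), 'orientation': array([ 1.79911163e+02, -7.64797155e-03, -1.65638459e+02]), 'force': array([-0.28933334, -0.39425578, -0.39709507]), 'moment': array([ 0.0253201 ,  0.0135501 , -0.00581427]), 'gripper_force': 0.0, 'opening': 0.0879235173333681}
```

View pics/scene.png

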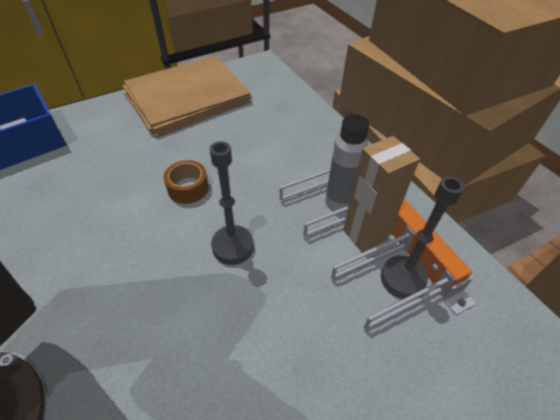

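View pics/top.png

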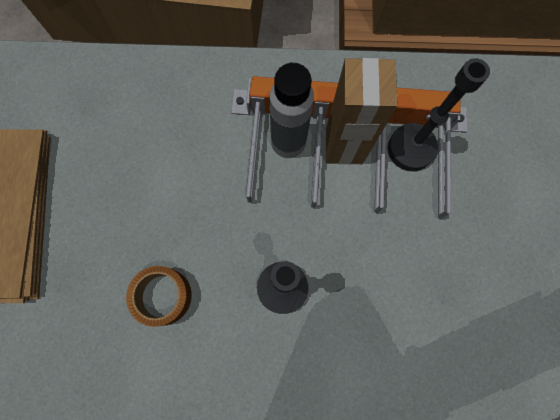

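The stray stands at top-view pixel (283,287) and the twin is in the right lane at (414,147). The carton is in the middle lane, the can in the left, and the tape at (158,296). Next I'll measure these.

```bash
python3 - <<'E'
from h import *
from scipy.optimize import least_squares
def fit(p,r):
    s=least_squares(lambda c:np.hypot(*(p-c).T)-r,p.mean(0),loss='soft_l1',f_scale=.002);return s.x,np.std(s.fun)
for n in('top','scene'):
    W=np.load(n+'.npy'); im=cv2.imread(f'pics/{n}.png').astype(int)
    dark=(im.max(2)<110)
    print(n,'bench z',np.nanmedian(W[330:,:][...,2]))
    seeds=dict(stray=(283,287),twin=(414,147)) if n=='top' else dict(stray=(232,245),twin=(404,277))
    for k,(u,v) in seeds.items():
        m=np.zeros(dark.shape,bool); m[v-45:v+45,u-45:u+45]=1
        z=W[...,2]
        rim=m&dark&(z>.006)&(z<.022); q=W[rim]
        c0=np.nanmedian(W[m&dark&(z>.02)&(z<.055)][:,:2],0)
        q=q[np.abs(np.hypot(*(q[:,:2]-c0).T)-.044)<.02]
        print(k,'med',c0,'rim',len(q),fit(q[:,:2],.044))
        t=W[m&dark&(z>.02)&(z<.03)][:,:2]; t=t[np.hypot(*(t-c0).T)<.06]
        print('  z20-30 n',len(t),'minrect/circle',cv2.minEnclosingCircle(t.astype(np.float32)))
        # cup top
    z=W[...,2]
    b,g,r=im[...,0],im[...,1],im[...,2]
    o=(r>130)&(g<110)&(b<60)&(z>.06)&(z<.08)
    p=W[o][:,:2].astype(np.float32); print('beam top',len(p),cv2.minAreaRect(p),cv2.boxPoints(cv2.minAreaRect(p)).tolist())
    tp=(z>.044)&(z<.052)&(W[...,1]>.05)&(np.abs(W[...,0]-.4)<.5)
    if n=='top':
        for (u,v) in [(249,198),(317,203),(380,208),(444,213),(257,110),(319,115),(381,165),(446,150),(158,267),(158,325),(283,275)]:
            print((u,v),W[v,u].round(4))
    c=W[(z>.262)&(z<.285)&dark]; 
    print('cups',len(c), cv2.kmeans(c[:,:2].astype(np.float32),2,None,(3,50,1e-5),3,cv2.KMEANS_PP_CENTERS)[2] if len(c)>5 else '')
E
```

```text
top bench z -0.0006903100984219802
stray med [0.49977797 0.11147843] rim 28 (array([0.51281144, 0.10501996]), np.float64(0.0008196982686306449))
  z20-30 n 770 minrect/circle ((0.5125726461410522, 0.10537201166152954), 0.043967608362436295)
twin med [ 0.77405347 -0.12186513] rim 499 (array([ 0.78100988, -0.12706614]), np.float64(0.007576372200054087))
  z20-30 n 803 minrect/circle ((0.7830034494400024, -0.12307529151439667), 0.052248090505599976)
beam top 1720 ((0.852211058139801, -0.013887569308280945), (0.3711211085319519, 0.039876990020275116), 86.7788314819336) [[0.8218773603439331, -0.19803458452224731], [0.8616913557052612, -0.20027530193328857], [0.882544755935669, 0.17025944590568542], [0.8427307605743408, 0.17250016331672668]]
(249, 198) [0.6633 0.1673 0.0388]
(317, 203) [0.6672 0.0452 0.0008]
(380, 208) [ 0.65   -0.0591  0.047 ]
(444, 213) [ 0.646  -0.1714  0.0403]
(257, 110) [0.823  0.1589 0.053 ]
(319, 115) [0.8164 0.0476 0.0536]
(381, 165) [ 0.7261 -0.0616  0.0519]
(446, 150) [ 0.7584 -0.1779  0.0492]
(158, 267) [0.5385 0.3132 0.0458]
(158, 325) [0.4453 0.3042 0.0484]
(2
[... 212 characters left out ...]
.float64(0.0005919523140395996))
  z20-30 n 519 minrect/circle ((0.5113674402236938, 0.10317137837409973), 0.04430503398180008)
twin med [ 0.77447426 -0.13228429] rim 312 (array([ 0.78046788, -0.13462351]), np.float64(0.005218585983797704))
  z20-30 n 677 minrect/circle ((0.7825577855110168, -0.13557115197181702), 0.051509205251932144)
beam top 275 ((0.8446046113967896, -0.10397788137197495), (0.19495335221290588, 0.03558799996972084), 86.52499389648438) [[0.8209349513053894, -0.200196772813797], [0.856457531452179, -0.20235387980937958], [0.8682742714881897, -0.007758989930152893], [0.8327516913414001, -0.0056018829345703125]]
cups 1117 [[ 0.77172965 -0.13281767]
 [ 0.40019947  0.06371376]]
```

```bash
cat >> h.py <<'E'
from scipy.spatial.transform import Rotation as Ro
def goal(yaw,lean):  # tool x towards push yaw, tilted so tips lead
    return Ro.from_euler('xyz',[180,0,yaw],degrees=True)*Ro.from_euler('y',lean,degrees=True)
def rel(p,R,p0=None,R0=None):
    o=ctrl.get_obs()
    if p0 is None: p0=o['tool_pos']; R0=Ro.from_euler('xyz',o['orientation'],degrees=True)
    t=R0.inv().apply(np.array(p)-p0)*1000; r=(R0.inv()*R).as_rotvec(degrees=True)/5
    print('T',t.round(0),'R',r.round(2),'mm',np.linalg.norm(t).round(),'deg',(5*np.linalg.norm(r)).round(1))
E
python3 - <<'E'
from h import *
print(ctrl.calibration('wrist')['hand_eye'].round(3))
g=goal(-74,20); print(g.as_matrix().round(2))
o=ctrl.get_obs(); R0=Ro.from_euler('xyz',o['orientation'],degrees=True)
rel([.36,-.36,.43],R0)
rel([.36,-.36,.43],g)
rel([.490,.182,.43],g,np.array([.36,-.36,.43]),g)
E
```

```text
[[ 0.    -0.961 -0.276  0.075]
 [ 1.     0.     0.     0.   ]
 [-0.    -0.276  0.961 -0.158]
 [ 0.     0.     0.     1.   ]]
[[ 0.26 -0.96  0.09]
 [-0.9  -0.28 -0.33]
 [ 0.34  0.   -0.94]]
T [-259.  237. -204.] R [0. 0. 0.] mm 406.0 deg 0.0
T [-259.  237. -204.] R [  3.21   3.12 -18.12] mm 406.0 deg 93.3
T [-456. -274. -166.] R [0. 0. 0.] mm 557.0 deg 0.0
```

```bash
python3 - <<'E'
from h import *
g=goal(-74,33)
rel([.36,-.36,.43],g)
d=np.array([np.cos(np.radians(-74)),np.sin(np.radians(-74)),0])
p=np.array([.512,.105,.0])-.068*d; p[2]=.43; print(p)
rel(p,g,np.array([.36,-.36,.43]),g)
E
```

```text
T [-259.  237. -204.] R [  5.28   5.13 -17.77] mm 406.0 deg 96.2
[0.49325666 0.1703658  0.43      ]
T [-397. -274. -258.] R [0. 0. 0.] mm 547.0 deg 0.0
```

{"op": "arm_command", "data": {
  "steps": [
    {"translation": [0,0,-50],"rotation": [0,0,0],"claw": 50},
    {"translation": [-52,47,-80],"rotation": [0,0,0],"claw": 50},
    {"translation": [-90,80,-120],"rotation": [0,0,0],"claw": 50},
    {"translation": [-130,118,-160],"rotation": [0,0,0],"claw": 50},
    {"translation": [-160,150,-204],"rotation": [0,0,0],"claw": 50}
  ]
}}

```text
clock: 0.6
tool_pos: [0.2585, -0.5125, 0.3857]
orientation: [179.9, -0.0, -165.6]
force: [2.0, -0.3, 1.2]
opening: 0.0538
gripper_force: 0.0
```

{"op": "arm_command", "data": {
  "steps": [
    {"translation": [-100,60,-40],"rotation": [5.28,5.13,-17.77],"claw": 50},
    {"translation": [-100,60,-40],"rotation": [5.28,5.13,-17.77],"claw": 50},
    {"translation": [-100,60,-40],"rotation": [5.28,5.13,-17.77],"claw": 50},
    {"translation": [-100,60,-40],"rotation": [5.28,5.13,-17.77],"claw": 50},
    {"translation": [-100,60,-40],"rotation": [5.28,5.13,-17.77],"claw": 50}
  ]
}}

```text
clock: 1.1
tool_pos: [0.3411, -0.4306, 0.4254]
orientation: [-172.8, -14.6, -126.1]
force: [0.3, -0.8, -0.9]
opening: 0.0495
gripper_force: 0.0
```

```bash
python3 - <<'E'
from h import *
print(ctrl.get_obs()['joint_pos'],ctrl.get_obs()['tool_pos'])
rel([.45,-.1,.43],goal(-74,33)); rel([.493,.170,.43],goal(-74,33))
E
```

```text
[-19.98181734  -1.71282425  -9.75235852  16.24395342 -79.37702036
 -17.86050425] [ 0.34108298 -0.43055378  0.4254487 ]
T [-319.   95. -101.] R [ 2.88  2.81 -9.74] mm 348.0 deg 52.7
T [-555.  211. -177.] R [ 2.88  2.81 -9.74] mm 619.0 deg 52.7
```

{"op": "arm_command", "data": {
  "steps": [
    {"translation": [-45,15,-14],"rotation": [1,1,-3],"claw": 50},
    {"translation": [-90,30,-29],"rotation": [2.88,2.81,-9.74],"claw": 50},
    {"translation": [-135,45,-43],"rotation": [2.88,2.81,-9.74],"claw": 50},
    {"translation": [-180,60,-57],"rotation": [2.88,2.81,-9.74],"claw": 50},
    {"translation": [-225,75,-71],"rotation": [2.88,2.81,-9.74],"claw": 50}
  ]
}}

```text
clock: 1.6
tool_pos: [0.4117, -0.193, 0.4285]
orientation: [-177.0, -30.3, -84.7]
force: [2.9, -0.5, 0.5]
opening: 0.05
gripper_force: 0.0
```

```bash
python3 - <<'E'
from h import *
print(ctrl.get_obs()['joint_pos'],ctrl.get_obs()['tool_pos'])
rel([.493,.170,.43],goal(-74,33))
E
```

```text
[ 25.63843312 -13.13469137 -28.29941042  29.51531528 -84.05399601
 -25.08070896] [ 0.41171757 -0.19300798  0.42852619]
T [-305. -124. -174.] R [ 0.53  0.5  -1.84] mm 372.0 deg 9.9
```

{"op": "arm_command", "data": {
  "steps": [
    {"translation": [-38,-15,-22],"rotation": [0.53,0.5,-1.84],"claw": 50},
    {"translation": [-76,-31,-44],"rotation": [0.53,0.5,-1.84],"claw": 50},
    {"translation": [-114,-46,-65],"rotation": [0.53,0.5,-1.84],"claw": 50},
    {"translation": [-152,-62,-87],"rotation": [0.53,0.5,-1.84],"claw": 50},
    {"translation": [-190,-77,-108],"rotation": [0.53,0.5,-1.84],"claw": 50}
  ]
}}

```text
clock: 2.1
tool_pos: [0.4638, 0.0334, 0.4296]
orientation: [-180.0, -32.9, -74.3]
force: [1.1, -0.0, -0.4]
opening: 0.0503
gripper_force: 0.0
```

```bash
python3 - <<'E'
from h import *
print(ctrl.get_obs()['joint_pos'],ctrl.get_obs()['tool_pos'])
rel([.493,.170,.43],goal(-74,33))
E
```

```text
[ 51.01692112  -3.07175482 -19.88958985  26.38346067 -93.27310668
 -38.485925  ] [0.46380222 0.03336171 0.42958279]
T [-104.  -65.  -67.] R [ 0.02  0.02 -0.04] mm 140.0 deg 0.3
```

{"op": "arm_command", "data": {
  "steps": [
    {"translation": [-35,-22,-23],"rotation": [0,0,0],"claw": 50},
    {"translation": [-70,-44,-46],"rotation": [0,0,0],"claw": 50},
    {"translation": [-104,-65,-67],"rotation": [0,0,0],"claw": 50},
    {"translation": [-104,-65,-67],"rotation": [0,0,0],"claw": 50},
    {"translation": [-104,-65,-67],"rotation": [0,0,0],"claw": 50}
  ]
}}

```text
clock: 2.6
tool_pos: [0.4931, 0.169, 0.4281]
orientation: [179.8, -33.0, -74.2]
force: [-1.2, -1.5, 1.6]
opening: 0.0494
gripper_force: 0.0
```

```bash
python3 - <<'E'
from h import *
print(ctrl.get_obs()['joint_pos'],ctrl.get_obs()['tool_pos'])
rel([.493,.170,.18],goal(-74,33));rel([.493,.170,.014],goal(-74,33))
E
```

```text
[ 57.85585015   7.3242309   -8.36380932  23.96623746 -97.25066405
 -43.88689743] [0.49312254 0.16903873 0.42812205]
T [-136.   -1.  208.] R [ 0.05 -0.   -0.03] mm 248.0 deg 0.3
T [-226.   -1.  347.] R [ 0.05 -0.   -0.03] mm 414.0 deg 0.3
```

{"op": "arm_command", "data": {
  "steps": [
    {"translation": [-27,0,41],"rotation": [0,0,0],"claw": 50},
    {"translation": [-54,0,83],"rotation": [0,0,0],"claw": 50},
    {"translation": [-81,0,124],"rotation": [0,0,0],"claw": 50},
    {"translation": [-109,0,166],"rotation": [0,0,0],"claw": 50},
    {"translation": [-136,0,208],"rotation": [0,0,0],"claw": 50}
  ]
}}

```text
clock: 3.1
tool_pos: [0.4924, 0.1679, 0.1802]
orientation: [-179.9, -32.8, -74.4]
force: [1.8, 0.6, 0.6]
opening: 0.0499
gripper_force: 0.0
```

```bash
python3 - <<'E'
from h import *
print(ctrl.get_obs()['joint_pos'],ctrl.get_obs()['tool_pos'])
rel([.493,.170,.08],goal(-74,33));rel([.493,.170,.014],goal(-74,33))
E
```

```text
[ 57.57406089  15.7698369  -30.8543525   25.69152611 -68.74060126
 -56.81990194] [0.49235456 0.16786895 0.18021084]
T [-56.  -1.  83.] R [ 0.03  0.03 -0.07] mm 100.0 deg 0.4
T [-92.  -1. 139.] R [ 0.03  0.03 -0.07] mm 166.0 deg 0.4
```

{"op": "arm_command", "data": {
  "steps": [
    {"translation": [-23,0,34],"rotation": [0,0,0],"claw": 50},
    {"translation": [-46,0,68],"rotation": [0,0,0],"claw": 50},
    {"translation": [-69,0,102],"rotation": [0,0,0],"claw": 50},
    {"translation": [-83,0,124],"rotation": [0,0,0],"claw": 50},
    {"translation": [-91,0,137],"rotation": [0,0,0],"claw": 50}
  ]
}}

```text
clock: 3.6
tool_pos: [0.4915, 0.1691, 0.0153]
orientation: [179.9, -33.0, -74.3]
force: [0.4, 0.6, 1.1]
opening: 0.0498
gripper_force: 0.0
```

```bash
python3 - <<'E'
from h import *
im,W=cloud('scene'); cv2.imwrite('pics/a.png',im[:,:,::-1])
o=ctrl.get_obs();print(o['joint_pos'],o['tool_pos'],o['orientation'],o['force'])
d=np.array([np.cos(np.radians(-74)),np.sin(np.radians(-74)),0])
for s in (.06,.046):
    p=np.array([.512,.105,0.014])-s*d; rel(p,goal(-74,33))
rel(np.array([.575,-.112,.014])-.046*d,goal(-74,33))
E
```

```text
[ 56.4365415   28.3922546  -40.97265906  33.07703464 -48.82964953
 -69.00811976] [0.49108933 0.16855168 0.01413514] [179.78455474 -33.03245514 -74.26124182] [-0.22978836 -0.70937184 -1.73450205]
T [ 6. -3.  4.] R [ 0.07 -0.01 -0.04] mm 7.0 deg 0.4
T [17. -3. 11.] R [ 0.07 -0.01 -0.04] mm 21.0 deg 0.4
T [207.  -5. 135.] R [ 0.07 -0.01 -0.04] mm 247.0 deg 0.4
```

View pics/a.png

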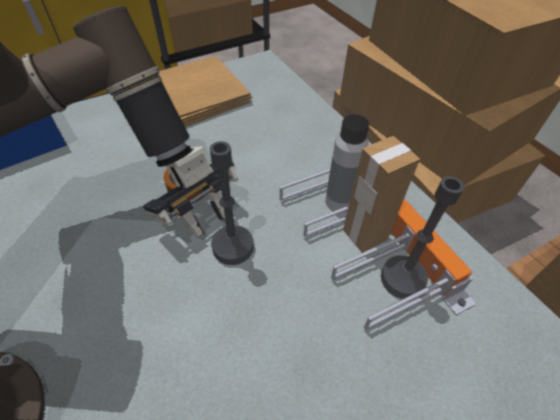

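The hand is behind the stick, with fingertips near (197,228) and (220,210) and the foot at (232,245). The camera housing clears the stem, so I'll start the push slowly.

{"op": "arm_command", "data": {
  "steps": [
    {"translation": [5,-3,3.2],"rotation": [0,0,0],"claw": 50},
    {"translation": [10,-3,6.5],"rotation": [0,0,0],"claw": 50},
    {"translation": [15,-3,9.7],"rotation": [0,0,0],"claw": 50},
    {"translation": [20,-3,13],"rotation": [0,0,0],"claw": 50},
    {"translation": [25,-3,16.2],"rotation": [0,0,0],"claw": 50}
  ]
}}

```text
clock: 4.15
tool_pos: [0.5037, 0.1433, 0.0174]
orientation: [-179.9, -32.8, -74.4]
force: [-3.1, 3.8, 2.2]
opening: 0.0498
gripper_force: 2.5
```

{"op": "arm_command", "data": {
  "steps": [
    {"translation": [7,0,4.5],"rotation": [0,0,0],"claw": 50},
    {"translation": [14,0,9.1],"rotation": [0,0,0],"claw": 50},
    {"translation": [21,0,13.7],"rotation": [0,0,0],"claw": 50},
    {"translation": [28,0,18.2],"rotation": [0,0,0],"claw": 50},
    {"translation": [35,0,22.8],"rotation": [0,0,0],"claw": 50}
  ]
}}

```text
clock: 4.65
tool_pos: [0.5155, 0.1038, 0.0171]
orientation: [-179.8, -32.8, -74.3]
force: [-1.4, 4.7, 3.3]
opening: 0.05
gripper_force: 2.5
```

```bash
cat >> h.py <<'E'
def stick(lo=(.42,-.22),hi=(.70,.2)):
    im,W=cloud('top'); z=W[...,2]
    m=(z>.255)&(z<.29)&(im.max(2)<110)&(W[...,0]>lo[0])&(W[...,0]<hi[0])&(W[...,1]>lo[1])&(W[...,1]<hi[1])
    n,l,s,c=cv2.connectedComponentsWithStats(m.astype(np.uint8))
    for i in range(1,n):
        if s[i,4]>40:
            q=W[l==i]; print('cup?',s[i,4],cv2.minEnclosingCircle(q[:,:2].astype(np.float32)),im[l==i].mean(0).round())
    return im,W
E
python3 - <<'E'
from h import *
im,W=stick(); cv2.imwrite('pics/b.png',im[:,:,::-1])
o=ctrl.get_obs();print(o['joint_pos'],o['tool_pos'],o['orientation'],o['force'])
d=np.array([np.cos(np.radians(-74)),np.sin(np.radians(-74)),0])
rel(np.array([.575,-.112,.014])-.046*d,goal(-74,33))
E
```

```text
cup? 730 ((0.5279123783111572, 0.0637507438659668), 0.016956904903054237) [49. 50. 53.]
cup? 49 ((0.4776310920715332, 0.19962376356124878), 0.01265812385827303) [24. 24. 25.]
[ 48.60735716  26.41793121 -45.64986423  40.29219453 -44.85750699
 -68.6128873 ] [0.51511102 0.10238556 0.0171036 ] [-179.90560326  -32.8517911   -74.33632033] [1.01819448 0.72454702 1.13730128]
T [147.   1.  98.] R [ 0.02  0.03 -0.06] mm 177.0 deg 0.3
```

View pics/b.png

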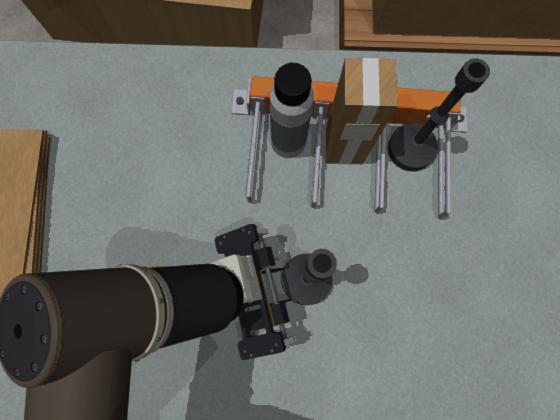

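The stick is cradled and upright at (0.528, 0.064), seen at pixel (320,265). I'll keep pushing.

{"op": "arm_command", "data": {
  "steps": [
    {"translation": [8,0,5.3],"rotation": [0,0,0],"claw": 50},
    {"translation": [16,0,10.6],"rotation": [0,0,0],"claw": 50},
    {"translation": [24,0,15.9],"rotation": [0,0,0],"claw": 50},
    {"translation": [32,0,21.1],"rotation": [0,0,0],"claw": 50},
    {"translation": [40,0,26.4],"rotation": [0,0,0],"claw": 50}
  ]
}}

```text
clock: 5.2
tool_pos: [0.5286, 0.0579, 0.0168]
orientation: [-179.8, -32.8, -74.3]
force: [-1.8, 7.0, 5.8]
opening: 0.0502
gripper_force: 3.3
```

{"op": "arm_command", "data": {
  "steps": [
    {"translation": [8,0,5.3],"rotation": [0,0,0],"claw": 50},
    {"translation": [16,0,10.6],"rotation": [0,0,0],"claw": 50},
    {"translation": [24,0,15.9],"rotation": [0,0,0],"claw": 50},
    {"translation": [32,0,21.1],"rotation": [0,0,0],"claw": 50},
    {"translation": [40,0,26.4],"rotation": [0,0,0],"claw": 50}
  ]
}}

```text
clock: 5.7
tool_pos: [0.5419, 0.0119, 0.0166]
orientation: [-179.8, -32.8, -74.3]
force: [-2.0, 7.4, 5.6]
opening: 0.05
gripper_force: 3.9
```

```bash
python3 - <<'E'
from h import *
im,W=stick()
o=ctrl.get_obs();print(o['joint_pos'],o['tool_pos'],o['orientation'],o['force'])
d=np.array([np.cos(np.radians(-74)),np.sin(np.radians(-74)),0])
rel(np.array([.575,-.112,.015])-.041*d,goal(-74,33))
E
```

```text
cup? 801 ((0.5540192723274231, -0.027832943946123123), 0.017109837383031845) [47. 49. 51.]
cup? 1380 ((0.5017229914665222, 0.14922940731048584), 0.04546074569225311) [25. 25. 26.]
[ 35.89209069  24.74244746 -50.87711826  52.73066175 -39.86247118
 -68.85863921] [0.54141592 0.0104166  0.01647706] [-179.86015296  -32.86682939  -74.33461102] [1.33622562 2.05908186 1.42673072]
T [71.  1. 48.] R [ 0.01  0.03 -0.06] mm 86.0 deg 0.3
```

{"op": "arm_command", "data": {
  "steps": [
    {"translation": [8,0,5.3],"rotation": [0,0,0],"claw": 50},
    {"translation": [16,0,10.6],"rotation": [0,0,0],"claw": 50},
    {"translation": [24,0,15.9],"rotation": [0,0,0],"claw": 50},
    {"translation": [32,0,21.1],"rotation": [0,0,0],"claw": 50},
    {"translation": [40,0,26.4],"rotation": [0,0,0],"claw": 50}
  ]
}}

```text
clock: 6.25
tool_pos: [0.5546, -0.0345, 0.016]
orientation: [-179.8, -32.9, -74.3]
force: [-2.4, 7.3, 6.4]
opening: 0.05
gripper_force: 3.9
```

```bash
python3 - <<'E'
from h import *
im,W=stick()
o=ctrl.get_obs();print(o['joint_pos'],o['tool_pos'],o['orientation'],o['force'])
d=np.array([np.cos(np.radians(-74)),np.sin(np.radians(-74)),0])
rel(np.array([.575,-.112,.015])-.041*d,goal(-74,33))
E
```

```text
cup? 841 ((0.567143440246582, -0.07426008582115173), 0.01744292676448822) [44. 46. 48.]
cup? 1112 ((0.5145421028137207, 0.10140345990657806), 0.04457820951938629) [25. 25. 26.]
[ 28.56076889  24.31088634 -52.54378102  59.88729269 -37.76543157
 -68.91636825] [ 0.55414355 -0.03594751  0.01589764] [-179.89974692  -32.89276548  -74.32729653] [2.00031748 2.30616993 2.24352087]
T [31.  1. 21.] R [ 0.02  0.02 -0.05] mm 38.0 deg 0.3
```

{"op": "arm_command", "data": {
  "steps": [
    {"translation": [8,0,5.1],"rotation": [0,0,0],"claw": 50},
    {"translation": [16,0,10.3],"rotation": [0,0,0],"claw": 50},
    {"translation": [24,0,15.5],"rotation": [0,0,0],"claw": 50},
    {"translation": [30,0,19.5],"rotation": [0,0,0],"claw": 50},
    {"translation": [32,0,20.8],"rotation": [0,0,0],"claw": 50}
  ]
}}

```text
clock: 6.8
tool_pos: [0.5641, -0.0722, 0.0155]
orientation: [-179.9, -32.9, -74.3]
force: [-1.2, 6.6, 4.2]
opening: 0.0499
gripper_force: 3.3
```

```bash
python3 - <<'E'
from h import *
im,W=stick()
o=ctrl.get_obs();print(o['joint_pos'],o['tool_pos'],o['orientation'],o['force'])
E
```

```text
cup? 875 ((0.5764458775520325, -0.11192881315946579), 0.01755015179514885) [42. 44. 46.]
cup? 922 ((0.5250406265258789, 0.06233983486890793), 0.04385988786816597) [25. 25. 26.]
[ 22.54848975  24.17188557 -53.30182159  65.61183159 -36.31729469
 -68.767776  ] [ 0.56409221 -0.07233596  0.01556766] [-179.94001064  -32.90095704  -74.3256568 ] [-0.90098862  3.66200509  3.62095876]
```

{"op": "arm_command", "data": {
  "steps": [
    {"translation": [-10,0,-6.5],"rotation": [0,0,0],"claw": 50},
    {"translation": [-30,0,-20],"rotation": [0,0,0],"claw": 50},
    {"translation": [-55,0,-36],"rotation": [0,0,0],"claw": 50},
    {"translation": [-85,0,-60],"rotation": [0,0,0],"claw": 50},
    {"translation": [-80,0,-100],"rotation": [0,0,0],"claw": 50}
  ]
}}

```text
clock: 7.35
tool_pos: [0.5282, 0.0449, 0.0533]
orientation: [179.5, -33.1, -74.0]
force: [1.7, -1.3, 0.7]
opening: 0.0498
gripper_force: 0.0
```

{"op": "arm_command", "data": {
  "steps": [
    {"translation": [27,0,-41],"rotation": [0,0,0],"claw": 50},
    {"translation": [54,0,-83],"rotation": [0,0,0],"claw": 50},
    {"translation": [81,0,-124],"rotation": [0,0,0],"claw": 50},
    {"translation": [108,0,-166],"rotation": [0,0,0],"claw": 50},
    {"translation": [135,0,-208],"rotation": [0,0,0],"claw": 50}
  ]
}}

```text
clock: 7.85
tool_pos: [0.5294, 0.0438, 0.3053]
orientation: [179.9, -32.9, -74.3]
force: [1.0, 0.9, -0.3]
opening: 0.0498
gripper_force: 0.0
```

```bash
python3 - <<'E'
from h import *
o=ctrl.get_obs();print(o['joint_pos'],o['tool_pos'],o['orientation'],o['force'])
rel([.49,-.107,.42],goal(177,-20))
rel([.49,-.107,.42],goal(177,0))
E
```

```text
[ 45.34969939   6.29044282 -26.63211704  28.93170315 -76.74709655
 -41.3811787 ] [0.52942465 0.04377177 0.30526158] [179.85433024 -32.89352186 -74.26399932] [ 0.9913591   0.86580448 -0.26501001]
T [175.  79. -23.] R [-2.49 -7.15 22.16] mm 194.0 deg 117.1
T [175.  79. -23.] R [-6.2  -4.48 21.06] mm 194.0 deg 112.0
```

{"op": "arm_command", "data": {
  "steps": [
    {"translation": [25,0,-42],"rotation": [0,0,0],"claw": 50},
    {"translation": [60,15,-84],"rotation": [-2.49,-7.15,22.16],"claw": 50},
    {"translation": [60,30,-84],"rotation": [-2.49,-7.15,22.16],"claw": 50},
    {"translation": [60,45,-84],"rotation": [-2.49,-7.15,22.16],"claw": 50},
    {"translation": [75,60,-75],"rotation": [-2.49,-7.15,22.16],"claw": 50}
  ]
}}

```text
clock: 8.35
tool_pos: [0.478, 0.0074, 0.4069]
orientation: [-168.2, -18.5, -109.3]
force: [-0.0, -0.4, -0.9]
opening: 0.0501
gripper_force: 0.0
```

```bash
python3 - <<'E'
from h import *
o=ctrl.get_obs();print(o['joint_pos'],o['tool_pos'],o['orientation'],o['force'])
rel([.49,-.107,.42],goal(177,-20))
E
```

```text
[ 40.75208207  -3.43976121 -16.35871089  19.4169471  -87.43487562
 -60.75572182] [0.47797026 0.00735483 0.40686684] [-168.21346271  -18.49860137 -109.27827955] [-0.01673155 -0.38171249 -0.86561845]
T [103. -44.  30.] R [-1.74 -5.02 15.61] mm 116.0 deg 82.4
```

{"op": "arm_command", "data": {
  "steps": [
    {"translation": [20,-9,6],"rotation": [-1.74,-5.02,15.61],"claw": 50},
    {"translation": [40,-18,12],"rotation": [-1.74,-5.02,15.61],"claw": 50},
    {"translation": [60,-26,18],"rotation": [-1.74,-5.02,15.61],"claw": 50},
    {"translation": [80,-35,24],"rotation": [-1.74,-5.02,15.61],"claw": 50},
    {"translation": [103,-44,30],"rotation": [-1.74,-5.02,15.61],"claw": 50}
  ]
}}

```text
clock: 8.85
tool_pos: [0.4908, -0.1083, 0.4203]
orientation: [-167.9, 3.5, -146.5]
force: [1.5, 0.4, -0.6]
opening: 0.0498
gripper_force: 0.0
```

```bash
python3 - <<'E'
from h import *
o=ctrl.get_obs();print(o['joint_pos'],o['tool_pos'],o['orientation'],o['force'])
rel([.49,-.107,.42],goal(177,-20))
E
```

```text
[ 18.58925314  -7.32313268 -12.62848109  11.03678111 -78.36324505
 -77.10206212] [ 0.49078963 -0.10833419  0.42027123] [-167.87814103    3.51596868 -146.50611643] [ 1.54180733  0.4353964  -0.63442372]
T [-0.  2. -0.] R [-0.84 -2.41  7.46] mm 2.0 deg 39.4
```

{"op": "arm_command", "data": {
  "steps": [
    {"translation": [0,2,0],"rotation": [-0.84,-2.41,7.46],"claw": 50},
    {"translation": [0,2,0],"rotation": [-0.84,-2.41,7.46],"claw": 50},
    {"translation": [0,2,0],"rotation": [-0.84,-2.41,7.46],"claw": 50},
    {"translation": [0,2,0],"rotation": [-0.84,-2.41,7.46],"claw": 50},
    {"translation": [0,2,0],"rotation": [-0.84,-2.41,7.46],"claw": 50}
  ]
}}

```text
clock: 9.35
tool_pos: [0.4893, -0.1062, 0.4198]
orientation: [179.9, 20.0, 177.0]
force: [0.3, -0.1, 0.5]
opening: 0.05
gripper_force: 0.0
```

```bash
python3 - <<'E'
from h import *
o=ctrl.get_obs();print(o['joint_pos'],o['tool_pos'],o['orientation'],o['force'])
im,W=stick((.5,-.2))
c,s=np.cos(np.radians(-3)),np.sin(np.radians(-3))
for z in (.2,.08,.015): rel(np.array([.576,-.112,z])-.075*np.array([c,s,0]),goal(177,-20))
E
```

```text
[  15.17946705  -13.70844497  -17.45219287    6.60494947  -67.29648715
 -109.74052817] [ 0.48934615 -0.10621482  0.41978549] [179.94851582  20.00922677 176.96328084] [ 0.25572996 -0.14574028  0.50074435]
cup? 887 ((0.5765126943588257, -0.11229841411113739), 0.017407435923814774) [32. 34. 35.]
T [ 64.  -2. 211.] R [ 0.01  0.02 -0.04] mm 220.0 deg 0.2
T [105.  -2. 323.] R [ 0.01  0.02 -0.04] mm 340.0 deg 0.2
T [127.  -2. 384.] R [ 0.01  0.02 -0.04] mm 405.0 deg 0.2
```

{"op": "arm_command", "data": {
  "steps": [
    {"translation": [13,-1,42],"rotation": [0,0,0],"claw": 50},
    {"translation": [26,-2,84],"rotation": [0,0,0],"claw": 50},
    {"translation": [39,-2,126],"rotation": [0,0,0],"claw": 50},
    {"translation": [52,-2,168],"rotation": [0,0,0],"claw": 50},
    {"translation": [64,-2,211],"rotation": [0,0,0],"claw": 50}
  ]
}}

```text
clock: 9.9
tool_pos: [0.5016, -0.1092, 0.1986]
orientation: [-179.8, 20.0, 177.5]
force: [0.9, -0.1, -0.7]
opening: 0.0502
gripper_force: 0.0
```

```bash
python3 - <<'E'
from h import *
o=ctrl.get_obs();print(o['joint_pos'],o['tool_pos'],o['orientation'],o['force'])
c,s=np.cos(np.radians(-3)),np.sin(np.radians(-3))
for z in (.08,.015): rel(np.array([.576,-.112,z])-.07*np.array([c,s,0]),goal(177,-20))
E
```

```text
[  13.92156334   -5.59122238  -41.25859398    9.86622872  -35.58821559
 -113.57852234] [ 0.50156843 -0.10919399  0.19857539] [-179.82005783   19.9528472   177.45893758] [ 0.87830501 -0.06020829 -0.74920937]
T [ 36.   1. 113.] R [-0.   -0.01  0.09] mm 119.0 deg 0.4
T [ 58.   2. 174.] R [-0.   -0.01  0.09] mm 184.0 deg 0.4
```

{"op": "arm_command", "data": {
  "steps": [
    {"translation": [10,1,30],"rotation": [0,0,0],"claw": 50},
    {"translation": [20,1,60],"rotation": [0,0,0],"claw": 50},
    {"translation": [30,1,90],"rotation": [0,0,0],"claw": 50},
    {"translation": [36,1,113],"rotation": [0,0,0],"claw": 50},
    {"translation": [36,1,113],"rotation": [0,0,0],"claw": 50}
  ]
}}

```text
clock: 10.4
tool_pos: [0.504, -0.1098, 0.0778]
orientation: [-179.7, 19.5, 177.5]
force: [-0.9, -0.4, 0.0]
opening: 0.0498
gripper_force: 0.0
```

```bash
python3 - <<'E'
from h import *
o=ctrl.get_obs();print(o['joint_pos'],o['tool_pos'],o['orientation'],o['force'])
c,s=np.cos(np.radians(-3)),np.sin(np.radians(-3))
for L in(20,14): rel(np.array([.576,-.112,.015])-.068*np.array([c,s,0]),goal(177,-L))
E
```

```text
[  11.20608586    4.98919748  -55.66584401   25.28600495  -11.49750991
 -127.82125391] [ 0.50402248 -0.10975062  0.07784616] [-179.65768634   19.51853601  177.46960802] [-0.92608511 -0.4138207   0.01383809]
T [17.  2. 61.] R [-0.04 -0.1   0.09] mm 63.0 deg 0.7
T [17.  2. 61.] R [-0.04  1.1   0.09] mm 63.0 deg 5.5
```

{"op": "arm_command", "data": {
  "steps": [
    {"translation": [0,2,0],"rotation": [0,1.6,0.09],"claw": 26},
    {"translation": [0,2,0],"rotation": [0,1.6,0.09],"claw": 26},
    {"translation": [0,2,0],"rotation": [0,1.6,0.09],"claw": 26},
    {"translation": [0,2,0],"rotation": [0,1.6,0.09],"claw": 26}
  ]
}}

```text
clock: 10.8
tool_pos: [0.5081, -0.1064, 0.0828]
orientation: [-180.0, 12.1, 176.9]
force: [-0.1, -0.9, -0.0]
opening: 0.0276
gripper_force: 0.0
```

```bash
python3 - <<'E'
from h import *
o=ctrl.get_obs();print(o['joint_pos'],o['tool_pos'],o['orientation'],o['force'])
c,s=np.cos(np.radians(-3)),np.sin(np.radians(-3))
for z in(.04,.015): rel(np.array([.5765,-.112,z])-.066*np.array([c,s,0]),goal(177,-12))
E
```

```text
[  12.20571802    8.02042784  -42.24308763    6.73734256  -28.21015729
 -110.92201909] [ 0.50807711 -0.10642751  0.08276654] [-179.99493761   12.11010539  176.9018593 ] [-0.11319552 -0.88605269 -0.04631628]
T [ 6. -2. 42.] R [-0.01  0.02 -0.02] mm 43.0 deg 0.1
T [12. -2. 67.] R [-0.01  0.02 -0.02] mm 68.0 deg 0.1
```

j3 and j5 are comfortable now, so I'll descend.

{"op": "arm_command", "data": {
  "steps": [
    {"translation": [4,-1,22],"rotation": [0,0,0],"claw": 26},
    {"translation": [8,-2,42],"rotation": [0,0,0],"claw": 26},
    {"translation": [11,-2,58],"rotation": [0,0,0],"claw": 26},
    {"translation": [12,-2,66],"rotation": [0,0,0],"claw": 26},
    {"translation": [12,-2,66],"rotation": [0,0,0],"claw": 26}
  ]
}}

```text
clock: 11.3
tool_pos: [0.5081, -0.1093, 0.0142]
orientation: [-179.9, 11.9, 176.9]
force: [-0.6, -0.4, -0.3]
opening: 0.0258
gripper_force: 0.0
```

```bash
python3 - <<'E'
from h import *
o=ctrl.get_obs();print(o['joint_pos'],o['tool_pos'],o['orientation'],o['force'])
im,W=stick((.53,-.2))
im,_=cloud('scene');cv2.imwrite('pics/c.png',cv2.resize(im[100:380,100:520,::-1],None,fx=1.8,fy=1.8))
c,s=np.cos(np.radians(-3)),np.sin(np.radians(-3))
for q in(.05,.046): rel(np.array([.5765,-.112,.015])-q*np.array([c,s,0]),goal(177,-12))
E
```

```text
[  11.47978637   15.05410241  -47.8353842    11.23140177  -15.87754934
 -115.08880643] [ 0.50810294 -0.10933458  0.01421749] [-179.92122094   11.91457838  176.90416148] [-0.60712194 -0.35925372 -0.30057779]
cup? 889 ((0.5758023858070374, -0.11247684806585312), 0.017541615292429924) [36. 37. 39.]
T [-17.   1.   4.] R [-0.01  0.01 -0.02] mm 17.0 deg 0.1
T [-21.   1.   5.] R [-0.01  0.01 -0.02] mm 21.0 deg 0.1
```

View pics/c.png

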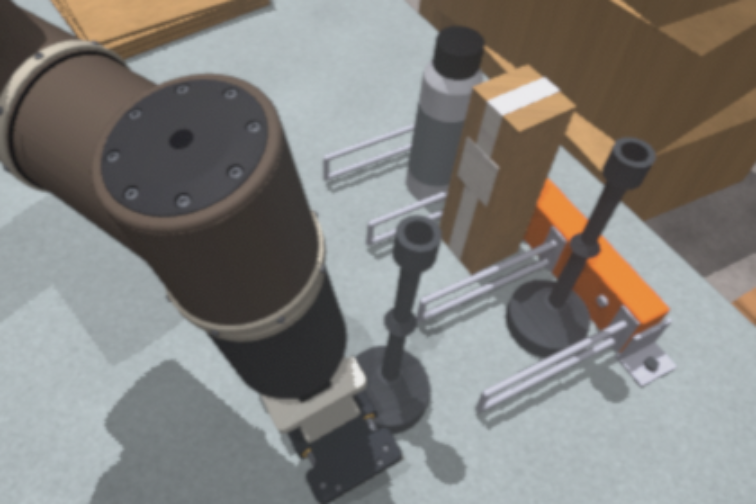

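The hand is low behind the foot (crop around (360,440)), clear of the stem, and the twin is straight ahead in its lane. I'll push and lean back further as reach allows.

{"op": "arm_command", "data": {
  "steps": [
    {"translation": [-6,0,1.2],"rotation": [0,-0.2,0],"claw": 26},
    {"translation": [-12,0,2.4],"rotation": [0,-0.4,0],"claw": 26},
    {"translation": [-17,0,3.5],"rotation": [0,-0.6,0],"claw": 26},
    {"translation": [-22,0,4.6],"rotation": [0,-0.8,0],"claw": 26},
    {"translation": [-28,0,5.9],"rotation": [0,-0.8,0],"claw": 26}
  ]
}}

```text
clock: 11.9
tool_pos: [0.5372, -0.1109, 0.0163]
orientation: [-180.0, 16.0, 177.0]
force: [-7.7, 3.4, 6.9]
opening: 0.0263
gripper_force: 3.7
```

```bash
python3 - <<'E'
from h import *
o=ctrl.get_obs();print(o['joint_pos'],o['tool_pos'],o['orientation'],o['force'])
im,W=stick((.54,-.2))
E
```

```text
[   6.35734157   15.13677422  -55.69102062   37.2960275    -4.29720905
 -136.19704937] [ 0.53722077 -0.11094023  0.0163379 ] [-179.95259026   15.95942832  177.02521414] [-7.65821879  3.4112184   6.88653654]
cup? 880 ((0.587230384349823, -0.11123458296060562), 0.017800498753786087) [36. 37. 39.]
```

Leaning further brought j5 near its limit, so I'll ease the lean back to about 11° while pushing on.

{"op": "arm_command", "data": {
  "steps": [
    {"translation": [-2,0,0.7],"rotation": [0,0.3,0],"claw": 26},
    {"translation": [-4,0,1.5],"rotation": [0,0.6,0],"claw": 26},
    {"translation": [-7,0,2.5],"rotation": [0,0.8,0],"claw": 26},
    {"translation": [-11,0,3.7],"rotation": [0,1,0],"claw": 26},
    {"translation": [-15,0,5],"rotation": [0,1,0],"claw": 26}
  ]
}}

```text
clock: 12.45
tool_pos: [0.5544, -0.1104, 0.0152]
orientation: [179.8, 10.9, 176.8]
force: [-6.0, 1.3, 3.7]
opening: 0.0261
gripper_force: 2.7
```

```bash
python3 - <<'E'
from h import *
o=ctrl.get_obs();print(o['joint_pos'],o['tool_pos'],o['orientation'],o['force'])
im,W=stick((.55,-.2))
E
```

```text
[  10.11506957   18.73091059  -39.35250958    6.43609401  -21.38219735
 -109.06193986] [ 0.55439286 -0.11039132  0.01518179] [179.8434751   10.90741849 176.81613347] [-5.95936951  1.29880666  3.68299529]
cup? 868 ((0.605130672454834, -0.1141122430562973), 0.017617197707295418) [39. 40. 42.]
cup? 42 ((0.553413987159729, -0.10014216601848602), 0.010881001129746437) [28. 30. 30.]
```

{"op": "arm_command", "data": {
  "steps": [
    {"translation": [-6,0,1.2],"rotation": [0,0,0],"claw": 26},
    {"translation": [-13,0,2.5],"rotation": [0,0,0],"claw": 26},
    {"translation": [-20,0,3.9],"rotation": [0,0,0],"claw": 26},
    {"translation": [-27,0,5.2],"rotation": [0,0,0],"claw": 26},
    {"translation": [-34,0,6.6],"rotation": [0,0,0],"claw": 26}
  ]
}}

```text
clock: 13.0
tool_pos: [0.5869, -0.1135, 0.0147]
orientation: [179.9, 10.8, 176.8]
force: [-8.2, 0.5, 4.6]
opening: 0.0262
gripper_force: 3.8
```

```bash
python3 - <<'E'
from h import *
o=ctrl.get_obs();print(o['joint_pos'],o['tool_pos'],o['orientation'],o['force'])
im,W=stick((.57,-.2),(.85,0))
cv2.imwrite('pics/d.png',im[:,:,::-1])
E
```

```text
[   9.17922973   21.14462557  -34.87079057    5.64388105  -23.48686786
 -107.3208187 ] [ 0.58689784 -0.11351708  0.01472289] [179.94021721  10.83189327 176.82330237] [-8.16256655  0.49629669  4.62268717]
cup? 818 ((0.7764867544174194, -0.12949706614017487), 0.017632119357585907) [38. 39. 41.]
cup? 857 ((0.6375661492347717, -0.117250457406044), 0.017575053498148918) [41. 42. 44.]
cup? 129 ((0.5784757137298584, -0.08788463473320007), 0.015165114775300026) [18. 18. 19.]
```

View pics/d.png

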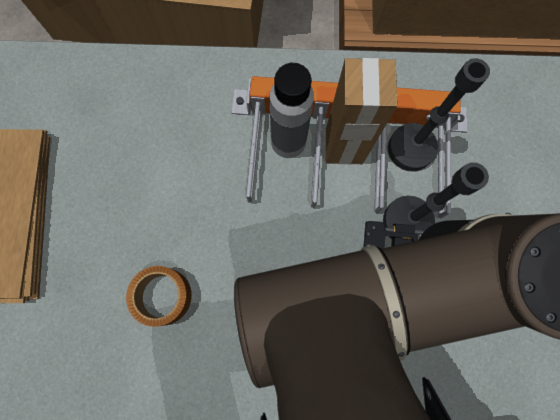

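The stick foot is at (408,215), entering between the lane's dividers, and the twin is at (413,147). About 51 mm remains, so I'll push on.

{"op": "arm_command", "data": {
  "steps": [
    {"translation": [-7,0,1.3],"rotation": [0,0,0],"claw": 26},
    {"translation": [-14,0,2.6],"rotation": [0,0,0],"claw": 26},
    {"translation": [-21,0,3.9],"rotation": [0,0,0],"claw": 26},
    {"translation": [-28,0,5.3],"rotation": [0,0,0],"claw": 26},
    {"translation": [-34,0,6.5],"rotation": [0,0,0],"claw": 26}
  ]
}}

```text
clock: 13.55
tool_pos: [0.6234, -0.1153, 0.015]
orientation: [180.0, 10.9, 176.9]
force: [-3.7, 0.2, 0.4]
opening: 0.0258
gripper_force: 1.9
```

```bash
python3 - <<'E'
from h import *
o=ctrl.get_obs();print(o['joint_pos'],o['tool_pos'],o['orientation'],o['force'])
im,W=stick((.6,-.2),(.85,0))
E
```

```text
[   8.40480317   23.6641034   -30.0001588     4.92511132  -25.67848915
 -105.76797582] [ 0.62336622 -0.11527893  0.01495189] [179.95546851  10.946967   176.87288767] [-3.68682957  0.18777546  0.40226478]
cup? 812 ((0.7772393822669983, -0.12897232174873352), 0.018048470839858055) [40. 41. 43.]
cup? 839 ((0.6741875410079956, -0.11928735673427582), 0.01798183284699917) [42. 43. 45.]
```

{"op": "arm_command", "data": {
  "steps": [
    {"translation": [-4,0,0.8],"rotation": [0,0,0],"claw": 26},
    {"translation": [-8,0,1.5],"rotation": [0,0,0],"claw": 26},
    {"translation": [-11,0,2.1],"rotation": [0,0,0],"claw": 26},
    {"translation": [-13,0,2.5],"rotation": [0,0,0],"claw": 26},
    {"translation": [-15,0,2.9],"rotation": [0,0,0],"claw": 26}
  ]
}}

```text
clock: 14.1
tool_pos: [0.6384, -0.1162, 0.015]
orientation: [180.0, 10.9, 176.9]
force: [-3.6, 0.3, 1.1]
opening: 0.0259
gripper_force: 2.0
```

```bash
python3 - <<'E'
from h import *
o=ctrl.get_obs();print(o['joint_pos'],o['tool_pos'],o['orientation'],o['force'])
im,W=stick((.6,-.2),(.85,0))
E
```

```text
[   8.09579197   24.72748481  -27.92123145    4.65371642  -26.68656239
 -105.17643738] [ 0.63841898 -0.11619304  0.01497758] [179.97240252  10.93930448 176.88022145] [-3.60929798  0.26794246  1.14180602]
cup? 810 ((0.7769705653190613, -0.1296313852071762), 0.01789722591638565) [41. 43. 44.]
cup? 831 ((0.6888567209243774, -0.12043444067239761), 0.018186649307608604) [43. 44. 46.]
```

The centres are 88.6 mm apart, so the feet are touching. I'll withdraw the hand.

{"op": "arm_command", "data": {
  "steps": [
    {"translation": [8,0,-1.6],"rotation": [0,0,0],"claw": 26},
    {"translation": [22,0,-4.5],"rotation": [0,0,0],"claw": 26},
    {"translation": [45,0,-9],"rotation": [0,0,0],"claw": 26},
    {"translation": [70,0,-30],"rotation": [0,0,0],"claw": 26},
    {"translation": [85,0,-70],"rotation": [0,0,0],"claw": 26}
  ]
}}

```text
clock: 14.65
tool_pos: [0.5387, -0.1111, 0.0657]
orientation: [-180.0, 10.7, 176.9]
force: [0.2, 0.8, 1.3]
opening: 0.0258
gripper_force: 0.0
```

{"op": "arm_command", "data": {
  "steps": [
    {"translation": [0,0,-40],"rotation": [0,0,0],"claw": 26},
    {"translation": [0,0,-80],"rotation": [0,0,0],"claw": 26},
    {"translation": [0,0,-120],"rotation": [0,0,0],"claw": 26},
    {"translation": [0,0,-120],"rotation": [0,0,0],"claw": 26},
    {"translation": [0,0,-120],"rotation": [0,0,0],"claw": 26}
  ]
}}

```text
clock: 15.15
tool_pos: [0.5199, -0.1095, 0.1873]
orientation: [179.9, 11.2, 176.9]
force: [-0.3, -0.3, -0.5]
opening: 0.0262
gripper_force: 0.0
```

```bash
python3 - <<'E'
from h import *
o=ctrl.get_obs();print(o['tool_pos'])
im,W=stick((.6,-.2),(.85,0)); cv2.imwrite('pics/e.png',im[:,:,::-1])
E
```

```text
[ 0.51990395 -0.10947378  0.18727423]
cup? 812 ((0.7768211364746094, -0.12954209744930267), 0.01765449345111847) [33. 34. 36.]
cup? 833 ((0.6899168491363525, -0.12013113498687744), 0.018038028851151466) [34. 36. 37.]
```

View pics/e.png

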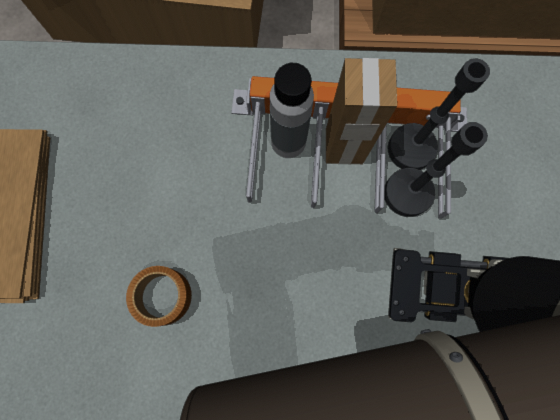

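Both sticks stand upright in the lane with their feet touching, at (411,192) and (413,147). The hand is clear and nothing else has moved.

```bash
python3 -c "
from plant import ctrl
print(ctrl.close_job())"
```

```text
the job is handed in; nothing more can be done
None
```

I handed in the job at about 15 s: the stray candlestick stands upright in the right-hand lane, its foot against the twin's (last measured 87 mm between centres). The twin and other stock showed no movement in the camera views, and the hand is clear; the judge's verdict was not shown to me.

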